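# Fish a dropped brass stop out of the gap between two tool chests

### The arm

A 6-joint arm with a two-finger parallel gripper is mounted at the origin on the work surface. World frame = base frame: x ahead of the robot, y to its left, z up, the work surface at z = 0. Lengths are in mm, angles in degrees, forces in N, time in s.
With the tool pointing down it reaches from about 300 to 850 mm from the base axis. Payload 4.2 kg.
Tool frame: the origin (TCP) lies on the centre line of the jaws, within the pads' length; the fingertips stand 14 mm ahead of it and the grasp point (between the pads) lies 5 mm behind it; z points along the fingers, y is the line along which they close (so a half turn about z gives the same grasp; the last joint's range is limited). The gripper opens to 91 mm and grips with 3 to 60 N. Pads are 32 mm wide; open, the fingers measure 118 mm over their backs; the gripper's body (76 mm by 178 mm) begins 60 mm behind the grasp point.
Start: joints at [-72.135, 18.312, 89.639, -0, 72.044, -1.146], TCP at [187.307, -543.652, 227.976] pointing down, gripper open.
Joint ranges: [-177.97, 177.97], [-48.28, 115.42], [12.27, 149.76], [-77.06, 257.06], [2.81, 150.46], [-146.56, 146.56]. Speed limits (degrees/s): [147.25, 147.25, 180, 180, 180, 180].

### API

Orientations are given as [roll, pitch, yaw] about the fixed x, y, z axes, in that order (R = Rz(yaw) Ry(pitch) Rx(roll)).
In Python, from workcell import env gives the robot as it stands.
- The arm moves only by the tool arm_command, never from a script. Its argument "motion" is a list of rows, each an object with "offset": the shift along the tool's x, y, z in m, a list of three; "spin": the turn about the tool's z in rad. In form: [{"offset": [tx, ty, tz], "spin": spin}, ...]. A call has 1 to 5 rows; each row shifts and turns the commanded pose from where the row before left it, along the tool's axes as they then stand; what a row does not reach is not made up. A row lasts 1/8 s, in which the tool goes at most 62.5 mm and 10.7 degrees, less where a joint would pass 70% of its speed; a pose out of reach is approached as far as the arm can. A call with a gripper value outside its range is refused whole. "jaw" is the finger opening in m, from 0 to 0.0912, set as the call begins (left out, the last holds). The fingers move at their own pace and stop on an object; "newtons" is the grip in N (left out, the last holds). Time passes only in rows, so rows that do not move let the fingers close. It gives the time, the measured TCP pose, the force, the opening and the grip force at its end, in the units of the state.
- env.state(): the state, without advancing time (a new reading comes with each control period).
- env.grab_frame(name): name is "scene" or "top"; returns (picture, depth): 384x512x3 uint8, blue, green, red; 384x512 float32, mm along the optical axis (not along the pixel's ray), 0 where there is no reading.
- env.camera_model(name): a dict with "fx", "fy", "cx", "cy" (pixels), "k1" (the pictures are not rectified: a ray, as slopes to the right and down, at radius r is drawn at 1 + k1 r^2 times it, then the intrinsics apply), "eye" and "rotation" of the camera in the world. Camera axes: x right, y down, z forward; pixel columns grow to the right and rows downward; lengths in mm; the calibration is good to about 2 mm. A picture is of the moment at which its call begins. camera_model takes no time and is no camera call.
- env.job_done(): hands the job in; it is judged then, once.
Trained networks look in the newest picture that a camera, given by its name, has taken for a name from the list of things; names that differ only in an ending like _2 or _b are one class to them, and where a whole thing is asked for, a point or a joint stands for the part that bears it (a point fixed in the world has none). Each returns a list of dicts, best first, with "score" (0 to 1); they miss things now and then, are a little off and sometimes report something else, mostly with a low value. They report only what shows in the picture. A call takes as long as a camera call. They do not tell look-alikes from the thing itself.
- env.boxes_of(camera, target): "bbox" ([left, top, right, bottom] in pixels, round what is visible of it).
- env.pinpoint(camera, target): "location" ([column, row] in pixels: a listed point, or the origin of a listed thing).
The state is a dict: "time_s": time; "qpos": joint angles; "qvel": joint speeds; "effort": joint torques, N m; "ee_pos": TCP position; "ee_rot": TCP orientation; "force": force on the tool from outside, world axes, zero at the start; "torque": the same for the moment, N m; "gripper_width": finger opening in mm; "gripper_force": force on a finger pad.
Only numpy, scipy, OpenCV 4.12 (cv2) and the standard library are available. Lean on these libraries where they do the work, as an engineer would, in place of code of your own. Each camera call takes 0.05 s, during which the arm holds its last target. There are 200 camera calls.

### The job

A flat brass stop has fallen into the narrow gap between the two low drawer chests, under the clear sheet: with the wire hook from its stand reach in over it, feel lightly for the baseboard behind it with the toe, and draw it gently out of the front until it lies flat on the open baseboard in front, clear of the chests. Then hang the hook back in its stand as it was. Never press or knock hard with the hook, keep your fingers off the stop, and leave everything else alone.

Things in the scene. Friction and masses are not known exactly. Their poses are not given: they have to be found in the camera images.
- gap_mouth (a point): Point on the baseboard's upper face (6 mm above the bench) in the middle of the gap's front opening. Its x runs level into the gap, y left, z up. Inner walls at y = +17 and -17 mm: the gap is 34 mm wide, 180 mm long, open at both ends and its floor is the level baseboard. A fixed clear sheet covers it from x = 55 to 180 mm, underside 90 mm and top 96 mm above the board.
- chests: The two low drawer chests with the clear sheet (125 x 270 x 6 mm) on top, and a 6 mm grey baseboard below, all fixed; origin on the bench 6 mm below gap_mouth, same axes. The board runs 130 mm out in front (x = -130 to 180 mm, y = -100 to 100 mm there). Each chest: pale wood, 180 mm deep along x (front at x = 0), 130 mm wide, 90 mm high. The hook pressed on any of it with over 15 N marks it.
- stop_mid (a point): Centre of the dropped brass stop, a loose flat block 26 (its x) x 20 (its y) x 8 mm high, 29 to 50 g, lying flat on the baseboard in the gap, centre 75 to 100 mm behind the mouth, turned at most 0.2 rad from the gap. Its z is up. The hook must not press it with over 15 N.
- stop: The same brass stop; origin at the centre of its underside.
- hook: Wire hook, loose, 0.17 kg. Origin: centre of the underside of its 34 x 34 x 6 mm steel collar, from which a 6 mm thick shank runs straight down; z up along the handle, x the way the foot points. The shank is a stiff push fit and its setting is not known: the toe's lower edge is anywhere from 115 to 157 mm below the origin, so the depth must be felt.
- hook_grip (a point): Where to grip the hook: on the axis of its dark wooden handle, 40 mm above hook's origin. Axes as hook. The handle is 24 mm thick along x, 30 mm along y, and reaches from 34 mm below to 28 mm above this point. Grip firmly (60 N or more).
- hook_bend (a point): Bend at the shank's lower end, as it would be if the shank were fully out (it may sit up to 42 mm higher). From the bend a 6 mm foot runs 85 mm along the hook's +x to a flat toe, 18 mm wide (y) and 4 mm thick (x), pointing down 20 mm from the foot's centre line. The foot is springy: the toe gives about 1 mm for 3 N up or down.
- hang_place (a point): Where the hook hangs, 185 mm above the bench, on the upper face of the stand's fork: at start, and when hung back, the collar's underside is centred here, shank in the slot, foot along +x (within 0.15 rad). x points out of the slot's open end, z up. To free it raise the hook 10 mm and move it 45 mm or more along +x (the toe cannot pass up the slot); reverse to hang.
- stand: The fixed dark steel hook stand; origin on the bench below hang_place, same axes. Two level prongs 10 mm wide, 12 mm thick, from x = -34 to +30 mm, with a 14 mm slot between; a post 34 mm wide, 14 mm thick at x = -37 mm, as high as the prongs; base plate from x = -90 to +40 mm, 110 mm wide, 12 mm thick.
- baren: Bystander: round flat black rubbing pad, 112 mm across, 18 mm high, on the left chest. Origin at the centre of its underside. To be left where it is.
- bowl: Bystander: white bowl, 110 mm across, 60 mm high. Origin at the centre of its underside. To be left where it is.
- brush_a: Bystander: block brush 85 x 45 x 38 mm, pale wooden back, black bristles, between stand and chests. Origin at the centre of its underside. To be left where it is.
- brush_b: Bystander: block brush 85 x 45 x 38 mm, to the left in front of the chests. Origin at the centre of its underside. To be left where it is.
- cup: Bystander: small blue-glazed cup, 68 mm across, 55 mm high, to the right of the hook stand. Origin at the centre of its underside. To be left where it is.
- jar: Bystander: amber jar with black cap, 56 mm across, 75 mm high. Origin at the centre of its underside. To be left where it is.
Things that resemble listed ones, but are neither listed nor needed, are in the scene too. Of the things that look like the stand, take the one that is farthest to the robot's right at the start.

How it is judged (in metres and radians):
On the way, in this order (a step that is already met when the one before it is completed fails the run):
1. the hook has been taken off its stand (distance between hook and hang_place above 0.06 m), for 0.1 s.
2. the stop lies flat on the baseboard in front of the gap, clear of the chests (x of stop_mid in the frame of gap_mouth between -0.115 and -0.02 m and y of stop_mid in the frame of gap_mouth between -0.085 and 0.085 m and z of stop_mid in the frame of gap_mouth below 0.007 m and angle between stop_mid's own z axis and vertical below 0.12 rad), for 0.2 s.
At the end, for the whole second after the job is handed in: The stop rests flat on the baseboard (tilt under 0.12 rad), its centre 20 to 115 mm in front of the gap mouth and within 85 mm to either side; the hook hangs still in its fork: collar within 12 mm sideways of the hang place, -4 to +6 mm in height, upright within 0.12 rad (all of step 2 and horizontal distance between hook and hang_place below 0.012 m and z of hook in the frame of hang_place between -0.004 and 0.006 m and angle between hook's own z axis and vertical below 0.12 rad and linear speed of each of stop, hook below 0.02 m/s and contact force between hook and stop below 0.05 N); the robot touches nothing.
It fails at once if the hook presses on the chests, their baseboard or the stop with more than 15 N (contact force between hook and chests above 15 N or contact force between hook and stop above 15 N).
It fails at once if the fingers touch the stop (contact force between the fingers and stop above 0.3 N).
It fails at once if the robot knocks the chests hard (contact force between any of the arm, the fingers and chests above 15 N).
It fails at once if a bystander is displaced by more than 20 mm (distance of any of baren, bowl, brush_a, brush_b, cup, jar from where it was at the start of the episode above 0.02 m).
It also fails if it takes over 64 s, if anything falls off the work surface, if the arm or the gripper's body presses on something with over 40 N, if the wrist force passes 120 N, or if a joint passes its speed limit or range.

## Working session

There is one attempt and no reset: what is moved stays moved. The work goes in short steps, Python scripts to look and compute and a tool call to move; the robot and the scene stay as the last step left them, time stands still between calls to the robot, and variables do not carry over. Pictures are saved under pics/ and viewed, at most 12 in all, crops included, and the job is handed in when it is done.

Besides the shell and the picture viewer there is one more tool, called after ">>>" as a command line: name --argument value ..., lists and objects as JSON in quotes. arm_command: Moves the arm, as the interface text tells. Its arguments: {"type":"object","properties":{"motion":{"type":"array"},"jaw":{"type":"number"},"newtons":{"type":"number"}},"required":["motion"]}

```bash
mkdir -p pics; ls; cat > h.py <<'E'
import numpy as np, cv2, json
from workcell import env
def ray(cam,uv):
    m=env.camera_model(cam); K=np.array([[m['fx'],0,m['cx']],[0,m['fy'],m['cy']],[0,0,1.]])
    x,y=cv2.undistortPoints(np.array([[uv]],float),K,np.array([m['k1'],0,0,0,0.]))[0,0]
    R=np.array(m['rotation']); return np.array(m['eye']),R@np.array([x,y,1.])
def at_z(cam,uv,z):
    e,d=ray(cam,uv); return e+d*(z-e[2])/d[2]
def at_d(cam,uv,D):
    u,v=int(round(uv[0])),int(round(uv[1])); p=D[max(v-1,0):v+2,max(u-1,0):u+2]; p=p[p>0]
    e,d=ray(cam,uv); return e+d*(np.median(p) if len(p) else 0)
def cloud(cam,D):
    m=env.camera_model(cam); K=np.array([[m['fx'],0,m['cx']],[0,m['fy'],m['cy']],[0,0,1.]])
    v,u=np.mgrid[:384,:512]; p=np.stack([u,v],-1).reshape(-1,1,2).astype(float)
    q=cv2.undistortPoints(p,K,np.array([m['k1'],0,0,0,0.]))[:,0]
    r=np.c_[q,np.ones(len(q))]@np.array(m['rotation']).T
    return np.array(m['eye'])+r.reshape(384,512,3)*D[...,None]
E
python3 - <<'E'
from h import *
np.set_printoptions(precision=1,suppress=True)
print(env.state()['time_s'])
for c in('scene','top'):
    I,D=env.grab_frame(c); cv2.imwrite(f'pics/{c}0.png',I); np.save(f'{c}0.npy',D)
    m=env.camera_model(c); print(c,m)
    for t in('gap_mouth','stop_mid','hook','hook_grip','hook_bend','hang_place','stand','brush_a','brush_b','cup','jar','bowl','baren'):
        for r in env.pinpoint(c,t)[:3]: print(t,round(r['score'],2),np.array(r['location']),at_d(c,r['location'],D))
E
```

```text
pics
0.0
scene {'fx': 346.67733778962605, 'fy': 346.67733778962605, 'cx': 261.61862689150195, 'cy': 195.1249399701323, 'k1': 0.03490896699742308, 'eye': array([1055.4, -673. ,  988.2]), 'rotation': array([-134.3,    0. ,   39.1])}
gap_mouth 0.64 [295.2 216.8] [32446.3 30718.  32379.2]
gap_mouth 0.27 [187.7 223.1] [70392.  68663.6 70324.8]
hook 0.67 [270.1 277.9] [40291.5 38563.1 40224.3]
hook 0.56 [191.1 226.3] [69633.3 67904.9 69566.1]
hook_grip 0.58 [188.4 216.9] [68805.7 67077.3 68738.6]
hook_bend 0.71 [199.4 253.1] [73553.5 71825.1 73486.3]
hang_place 0.88 [188.2 223.2] [70194.7 68466.3 70127.5]
hang_place 0.77 [216.9 181.2] [68870.6 67142.2 68803.4]
stand 0.71 [220.8 211.8] [74421.9 72693.5 74354.7]
stand 0.7 [201.2 264.4] [73611.4 71883.  73544.2]
brush_a 0.83 [266.2 280.5] [42212.3 40483.9 42145.1]
brush_a 0.79 [276.3 164.8] [51547.4 49819.  51480.2]
brush_b 0.83 [266.2 280.5] [42212.3 40483.9 42145.1]
brush_b 0.79 [276.3 164.8] [51547.4 49819.  51480.2]
cup 0.64 [151.1 281.2] [92822.4 91094.  92755.2]
jar 0.67 [209.8 321.9] [58715.  56986.6 58647.8]
bowl 0.93 [318.4 169. ] [2
[... 1017 characters left out ...]
651.3 -127907.4 -126318.3]
brush_a 0.75 [154.1 254.9] [-79755.1 -80011.2 -78422.1]
brush_a 0.57 [306.5 164.1] [-165670.9 -165926.9 -164337.8]
brush_a 0.17 [128.  209.2] [-68671.8 -68927.9 -67338.8]
brush_b 0.75 [154.1 254.9] [-79755.1 -80011.2 -78422.1]
brush_b 0.57 [306.5 164.1] [-165670.9 -165926.9 -164337.8]
brush_b 0.17 [128.  209.2] [-68671.8 -68927.9 -67338.8]
cup 0.69 [387.  250.2] [-206239.5 -206495.5 -204906.4]
cup 0.35 [226.4 186.3] [-123653.2 -123909.3 -122320.2]
jar 0.79 [377.7 175.8] [-198282.1 -198538.2 -196949.1]
bowl 0.88 [127.4 208.6] [-68377.8 -68633.8 -67044.7]
baren 0.89 [196.1 145.2] [-100822.  -101078.1  -99489. ]
baren 0.38 [227.2 184.8] [-124094.  -124350.1 -122761. ]
```

```bash
python3 - <<'E'
s=open('h.py').read()
s=s.replace("import numpy as np, cv2, json","import numpy as np, cv2\nfrom scipy.spatial.transform import Rotation as Ro").replace("R=np.array(m['rotation'])","R=Ro.from_euler('xyz',m['rotation'],degrees=True).as_matrix()").replace("np.array(m['rotation']).T","Ro.from_euler('xyz',m['rotation'],degrees=True).as_matrix().T")
open('h.py','w').write(s)
E
python3 - <<'E'
from h import *
np.set_printoptions(precision=1,suppress=True)
L={'scene':dict(mouth=(295.2,216.8),grip=(188.4,216.9),bend=(199.4,253.1),hang=(188.2,223.2),hang2=(216.9,181.2),stand=(201.2,264.4),stand2=(220.8,211.8),br=(266.2,280.5),br2=(276.3,164.8),cup=(151,281),jar=(209.8,321.9),bowl=(318.4,169),baren=(335.9,191)),
'top':dict(mouth=(228.5,186.1),stop=(227.1,161.8),grip=(349.4,221.4),bend=(339.3,233.5),hang=(344.7,226.4),hang2=(271.7,251.9),stand=(337.1,236.9),br=(306.5,164.1),br2=(154.1,254.9),cup=(387,250.2),jar=(377.7,175.8),bowl=(127.4,208.6),baren=(196.1,145.2))}
Z=dict(mouth=6,stop=10,grip=225,hang=185,hang2=185,baren=96)
for c in L:
    D=np.load(c+'0.npy'); V=cv2.imread(f'pics/{c}0.png')
    for k,p in L[c].items(): print(c,k,at_z(c,p,Z.get(k,0)),at_d(c,p,D))
    cv2.imwrite(f'pics/{c}0b.png',cv2.resize(V,(800,600),interpolation=cv2.INTER_CUBIC))
print(env.state()['ee_rot'])
E
```

```text
scene mouth [592.9  97.3   6. ] [635.6  26.3  96.6]
scene grip [ 451.  -274.1  225. ] [ 464.6 -283.1  242.2]
scene bend [ 429.5 -247.7    0. ] [ 461.5 -269.4   50.6]
scene hang [ 438.3 -271.3  185. ] [ 460.9 -286.   214.5]
scene hang2 [371.2 -78.1 185. ] [370.7 -77.7 184.4]
scene stand [ 468.4 -276.2    0. ] [ 475.6 -281.1   12.3]
scene stand2 [350.4 -59.1   0. ] [357.9 -65.6  10.4]
scene br [ 677.9 -186.2    0. ] [ 687.8 -199.    26. ]
scene br2 [343.  305.8   0. ] [364.3 276.6  29.5]
scene cup [ 388.5 -422.6    0. ] [ 392.9 -424.2    6.5]
scene jar [ 635.3 -400.3    0. ] [ 658.  -415.1   53.5]
scene bowl [505.2 399.8   0. ] [526.4 358.5  38.1]
scene baren [678.  228.5  96. ] [687.4 206.1 118.2]
top mouth [589.7  86.5   6. ] [590.   86.6   4.8]
top stop [670.3  96.7  10. ] [668.4  96.2  16.7]
top grip [ 460.1 -269.4  225. ] [ 455.5 -264.5  252. ]
top bend [ 456.9 -279.3    0. ] [ 455.  -277.1   12.9]
top hang [ 451.7 -263.8  185. ] [ 446.1 -257.6  220.6]
top hang2 [367.  -60.7 185. ] [384.  -65.6   9.2]
top stand [ 445.5 -272.5    0. ] [ 444.  -270.8   10.7]
top br [ 681.1 -164.9    0. ] [ 670.8 -161.7   36. ]
top br2 [352.2 307.8   0. ] [349.5 300.3  35.6]
top cup [ 412.3 -433.1    0. ] [ 411.9 -432.2    3.7]
top jar [ 655.6 -400.7    0. ] [ 635.6 -382.8   74.1]
top bowl [496.3 410.1   0. ] [495.4 408.6   5.2]
top baren [694.1 190.9  96. ] [686.7 187.5 119.5]
[180.   0.  19.]
```

View pics/top0b.png

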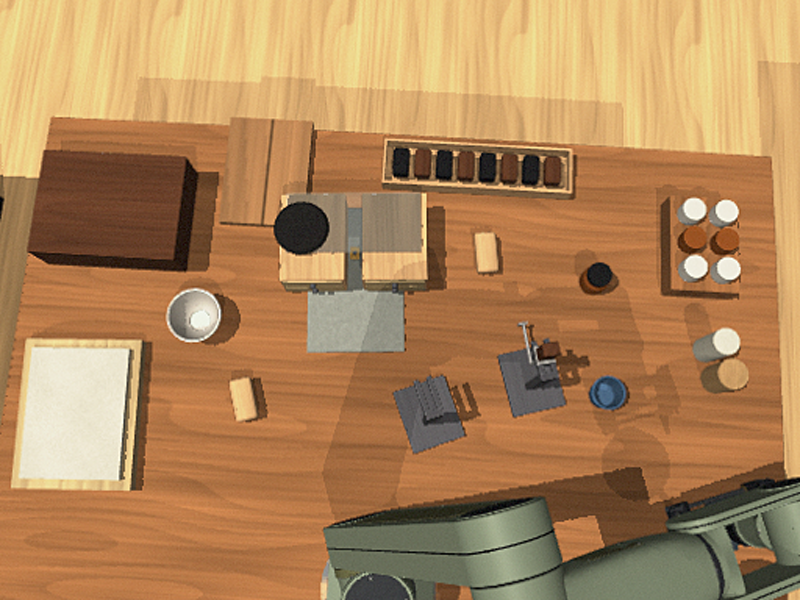

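View pics/scene0b.png

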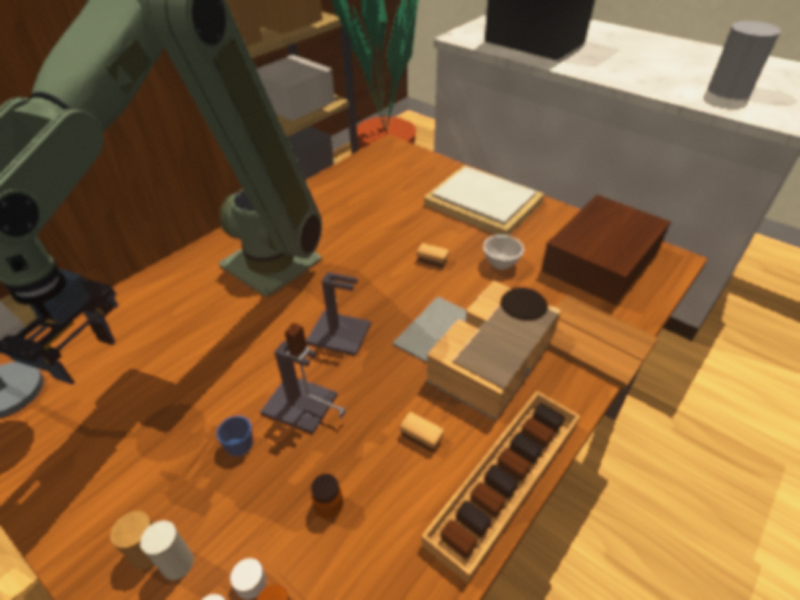

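The top view shows the hook and its stand at about (540,355) of the 800-wide picture, an empty look-alike stand at (430,410), the stop at (355,255) and the gap mouth at (355,290). The scene view shows the handle at (296,338), with the foot running to (340,410). Next I'll fit poses from the depth.

```bash
python3 - <<'E'
from h import *
np.set_printoptions(precision=1,suppress=True)
def rect(n,m,P):
    q=P[m][:,:2].astype(np.float32); 
    if len(q)<5: print(n,len(q)); return
    r=cv2.minAreaRect(q); print(n,len(q),np.array(r[0]),np.array(r[1]),round(r[2],1),'medz',np.median(P[m][:,2]))
for c in('top','scene'):
    D=np.load(c+'0.npy'); I=cv2.imread(f'pics/{c}0.png').astype(int); P=cloud(c,D); X,Y,Z=P[...,0],P[...,1],P[...,2]
    print(c); near=(abs(X-455)<120)&(abs(Y+270)<100)
    grey=(I.max(2)-I.min(2)<35)
    rect('board',(abs(Z-6)<5)&grey&(abs(Y-85)<130)&(X>430)&(X<625)&(I.max(2)>60),P)
    rect('chest',(abs(Z-93)<9)&(abs(Y-90)<180)&(X>560)&(X<850),P)
    rect('base',(abs(Z-12)<5)&near&grey,P)
    rect('handle',(Z>222)&(Z<262)&near,P)
    rect('top of handle',(Z>247)&(Z<262)&near,P)
    rect('fork',(Z>177)&(Z<200)&near,P)
    m=(Z>35)&(Z<115)&near; rect('foot',m,P); print(P[m][::max(1,m.sum()//14)])
E
```

```text
top
board 2089 [543.4  86.6] [161.4 199.3] 4.3 medz 5.557455873462004
chest 3164 [679.7  97.4] [186.4 295.5] 3.9 medz 97.26394191731754
base 846 [ 431.6 -277.7] [141.3 109.9] 17.0 medz 11.762627236347498
handle 124 [ 450.9 -272.1] [24.5 29.7] 12.1 medz 250.51049725063797
top of handle 90 [ 450.5 -272.2] [23.5 29.7] 12.4 medz 251.7841978885764
fork 186 [ 441.8 -274.9] [73.5 34.8] 16.7 medz 185.3931949738669
foot 105 [ 469.9 -265. ] [133.4  33.4] 17.1 medz 51.45427251165597
[[ 535.7 -252.    50.4]
 [ 532.1 -254.9   53.2]
 [ 523.6 -256.    47.5]
 [ 513.3 -258.6   52.8]
 [ 501.3 -259.5   48.9]
 [ 491.3 -265.3   53.7]
 [ 480.3 -264.2   43. ]
 [ 470.4 -270.    47.7]
 [ 457.9 -270.3   47.6]
 [ 451.3 -270.2   49.6]
 [ 410.9 -265.6  101.5]
 [ 409.9 -295.9   99.5]
 [ 405.1 -279.6  107.6]
 [ 404.3 -269.3   80.6]
 [ 410.9 -298.7   35.2]]
scene
board 711 [512.8  82.6] [ 89.2 195.8] 3.5 medz 5.407599908915813
chest 2150 [680.1  94.7] [184.9 297.6] 3.8 medz 98.177621622517
base 776 [ 429.  -280.8] [127.5 110.1] 15.4 medz 12.144478158138611
handle 146 [ 453.3 -273.8] [25.6 31.3] 14.9 medz 247.3388287811553
top of handle 74 [ 452.7 -274. ] [24.8 29.8] 8.0 medz 252.006275448513
fork 175 [ 444.5 -278.5] [75.4 34.8] 18.5 medz 185.3021929784336
foot 240 [ 471.4 -267.7] [133.8  35. ] 17.1 medz 65.5459122697236
[[ 416.  -266.4  111.5]
 [ 418.3 -275.7   96.6]
 [ 418.9 -274.2   85.2]
 [ 417.7 -300.1   99.5]
 [ 422.2 -289.6   87.5]
 [ 418.6 -270.1   59.5]
 [ 420.4 -298.3   79. ]
 [ 420.8 -281.5   56.7]
 [ 452.6 -273.    69.1]
 [ 422.9 -285.5   46.1]
 [ 422.2 -286.8   35.9]
 [ 426.  -298.2   40.2]
 [ 498.4 -266.    52. ]
 [ 531.6 -253.7   51.5]
 [ 538.1 -261.9   38.8]]
```

>>> arm_command --motion '[{"offset": [0.02,-0.01,-0.04],"spin": 0},{"offset": [0.035,-0.018,-0.04],"spin": 0},{"offset": [0.035,-0.018,0],"spin": 0},{"offset": [0.035,-0.018,0],"spin": 0},{"offset": [0.035,-0.018,0],"spin": 0}]' --jaw 0.07 --newtons 60

```text
time_s: 2.02
ee_pos: [312.6, -413.0, 308.2]
ee_rot: [180.0, -0.0, 19.0]
force: [0.1, -0.1, 0.4]
gripper_width: 69.7
gripper_force: 0.0
```

```bash
cat >> h.py <<'E'
def to(target,yaw,n=1):
    "shift in the tool's axes (mm) and spin (rad) from the measured pose, tool down"
    s=env.state(); y=np.radians(s['ee_rot'][2]); d=np.array(target,float)-s['ee_pos']; c,k=np.cos(y),np.sin(y)
    o=np.array([c*d[0]+k*d[1],k*d[0]-c*d[1],-d[2]]); sp=-np.radians((yaw-s['ee_rot'][2]+180)%360-180)
    print('at',np.round(s['ee_pos'],1),np.round(s['ee_rot'],2),'shift mm',np.round(o,1),'spin',round(sp,4),'per row',np.round(o/n,1),'F',np.round(s['force'],1),'t',s['time_s'])
E
python3 - <<'E'
from h import *
np.set_printoptions(precision=1,suppress=True)
to([452,-273,300],12.5)
th=np.radians(3.9); O=np.array([590.2,89.8]); R=np.array([[np.cos(th),np.sin(th)],[-np.sin(th),np.cos(th)]])
for c in('top','scene'):
    D=np.load(c+'0.npy'); I=cv2.imread(f'pics/{c}0.png').astype(int); P=cloud(c,D)
    G=(P[...,:2]-O)@R.T; Z=P[...,2]
    # chest tops either side of the uncovered gap
    m=(abs(Z-96)<8)&(G[...,0]>8)&(G[...,0]<48)&(abs(G[...,1])<60); 
    gy=G[m][:,1]; print(c,'walls right max',np.sort(gy[gy<0])[-5:],'left min',np.sort(gy[gy>0])[:5])
    m=(abs(Z-91)<9)&(abs(G[...,1])>25)&(abs(G[...,1])<100); gx=G[m][:,0]; print('front',np.percentile(gx,[0.5,1,2]),'back',np.percentile(gx,[98,99,99.5]))
    # yellow stop
    m=(abs(G[...,1])<17)&(G[...,0]>55)&(G[...,0]<125); 
    m2=m&(I[...,2]-I[...,0]>40); print('stop px',m2.sum(), 'z',np.median(Z[m2]) if m2.any() else 0)
    v,u=np.nonzero(m2)
    if len(u):
        w=np.array([at_z(c,(a,b),14)[:2] for a,b in zip(u,v)]); g=(w-O)@R.T; r=cv2.minAreaRect(g.astype(np.float32)); print('stop gap frame',g.mean(0),r, g.min(0),g.max(0))
E
```

```text
at [ 312.6 -413.   308.2] [180.  -0.  19.] shift mm [177.4 -87.    8.2] spin 0.1134 per row [177.4 -87.    8.2] F [ 0.1 -0.1  0.4] t 2.025
top walls right max [-18.7 -18.6 -18.6 -18.5 -18.5] left min [18.  18.2 18.2 18.2 18.3]
front [-2.3 -2.  -1.4] back [177.1 179.5 181.3]
stop px 42 z 17.6459693969706
stop gap frame [80.1  3.3] ((80.2679672241211, 3.177867889404297), (24.006427764892578, 16.4244384765625), 0.2144739329814911) [68.3 -5.1] [92.2 11.4]
scene walls right max [-20.  -19.4 -19.2 -19.  -18.3] left min [13.  14.5 14.8 14.9 14.9]
front [-1470.9 -1466.6 -1463.5] back [181.5 181.7 181.8]
stop px 143 z 101.32761034068756
stop gap frame [59.8 78.3] ((59.265281677246094, 78.84650421142578), (74.18072509765625, 41.30795669555664), 0.8110681176185608) [22.  58.5] [96.5 99.7]
```

>>> arm_command --motion '[{"offset": [0.036,-0.018,0],"spin": 0.03},{"offset": [0.036,-0.018,0],"spin": 0.03},{"offset": [0.036,-0.018,0],"spin": 0.03},{"offset": [0.036,-0.018,0],"spin": 0.023},{"offset": [0.025,-0.012,0],"spin": 0}]'

```text
time_s: 2.65
ee_pos: [452.5, -285.8, 308.0]
ee_rot: [180.0, -0.0, 12.6]
force: [-0.5, -0.4, -0.5]
gripper_width: 70.2
gripper_force: 0.0
```

```bash
python3 - <<'E'
from h import *
to([452,-273,220],12.5)
E
```

```text
at [ 452.5 -285.8  308. ] [ 1.80e+02 -2.00e-02  1.26e+01] shift mm [  2.3 -12.6  88. ] spin 0.0017 per row [  2.3 -12.6  88. ] F [-0.5 -0.4 -0.5] t 2.65
```

>>> arm_command --motion '[{"offset": [0.002,-0.0125,0],"spin": 0},{"offset": [0,0,0.03],"spin": 0},{"offset": [0,0,0.03],"spin": 0},{"offset": [0,0,0.028],"spin": 0},{"offset": [0,0,0],"spin": 0}]'

```text
time_s: 3.28
ee_pos: [448.6, -273.9, 218.3]
ee_rot: [-179.8, 0.2, 12.5]
force: [0.7, -0.2, -0.2]
gripper_width: 70.2
gripper_force: 0.0
```

>>> arm_command --motion '[{"offset": [0,0,0],"spin": 0},{"offset": [0,0,0],"spin": 0},{"offset": [0,0,0],"spin": 0},{"offset": [0,0,0],"spin": 0}]' --jaw 0.0 --newtons 60

```text
time_s: 3.78
ee_pos: [450.7, -274.6, 220.4]
ee_rot: [180.0, -0.0, 12.5]
force: [-0.6, 1.4, 0.4]
gripper_width: 33.0
gripper_force: 0.9
```

```bash
python3 - <<'E'
from h import *
s=env.state(); to([452,-273,220],12.5); print(s['gripper_width'],s['gripper_force'],s['torque'])
I,D=env.grab_frame('scene'); cv2.imwrite('pics/s1.png',cv2.resize(I[170:320,110:310],(800,600)))
E
```

```text
at [ 450.7 -274.6  220.4] [ 1.7997e+02 -3.0000e-02  1.2540e+01] shift mm [ 1.6 -1.2  0.4] spin 0.0006 per row [ 1.6 -1.2  0.4] F [-0.6  1.4  0.4] t 3.775
32.99959382553572 0.8507493138313293 [ 0.35990654 -0.00768455  0.01139518]
```

View pics/s1.png

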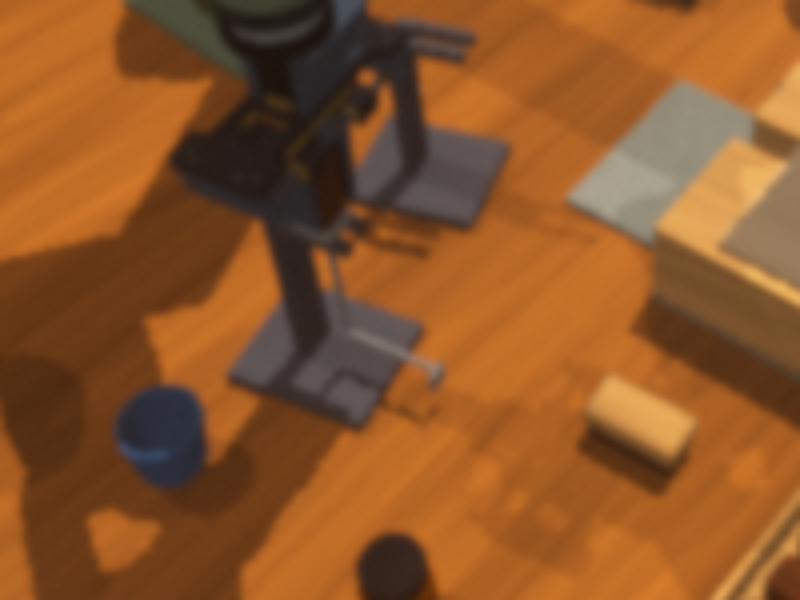

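The picture shows the fingers around the handle at about (325,190), with the hook still hanging and its foot running to (437,370). The jaw is still closing, so I'll let it finish.

>>> arm_command --motion '[{"offset": [0,0,0],"spin": 0},{"offset": [0,0,0],"spin": 0},{"offset": [0,0,0],"spin": 0}]'

```text
time_s: 4.2
ee_pos: [450.7, -274.4, 220.3]
ee_rot: [180.0, -0.0, 12.5]
force: [-0.8, 2.0, 4.9]
gripper_width: 30.2
gripper_force: 60.0
```

>>> arm_command --motion '[{"offset": [0,0,-0.006],"spin": 0},{"offset": [0,0,-0.006],"spin": 0},{"offset": [0,0,0],"spin": 0}]'

```text
time_s: 4.58
ee_pos: [450.9, -274.7, 232.3]
ee_rot: [179.9, -0.0, 12.5]
force: [-0.0, 0.7, -0.7]
gripper_width: 29.7
gripper_force: 60.0
```

>>> arm_command --motion '[{"offset": [0.015,-0.001,0],"spin": 0},{"offset": [0.015,-0.001,0],"spin": 0},{"offset": [0.015,-0.001,0],"spin": 0},{"offset": [0.02,-0.001,0],"spin": 0},{"offset": [0.0,0,0],"spin": 0}]'

```text
time_s: 5.2
ee_pos: [514.8, -255.9, 231.5]
ee_rot: [-180.0, -0.0, 12.6]
force: [-0.3, 0.2, -1.0]
gripper_width: 29.9
gripper_force: 60.0
```

```bash
python3 - <<'E'
from h import *
s=env.state(); to([452,-273,280],3.9); print(s['gripper_width'],s['gripper_force'],s['torque'])
E
```

```text
at [ 514.8 -255.9  231.5] [-180.     -0.     12.64] shift mm [-65.    2.9 -48.5] spin 0.1525 per row [-65.    2.9 -48.5] F [-0.3  0.2 -1. ] t 5.2
29.908833667002995 59.999717473983765 [-0.01452421  0.02717785 -0.01480769]
```

>>> arm_command --motion '[{"offset": [-0.025,0,-0.03],"spin": 0.076},{"offset": [-0.025,0,-0.03],"spin": 0.076},{"offset": [0.002,-0.03,0],"spin": 0},{"offset": [0.002,-0.04,0],"spin": 0},{"offset": [0.002,-0.04,0],"spin": 0}]'

```text
time_s: 5.82
ee_pos: [464.4, -167.3, 295.5]
ee_rot: [178.1, -0.3, 3.8]
force: [1.4, -28.1, -1.2]
gripper_width: 49.7
gripper_force: 62.0
```

>>> arm_command --motion '[{"offset": [0.002,-0.045,0],"spin": 0},{"offset": [0.002,-0.045,0],"spin": 0},{"offset": [0.002,-0.045,0],"spin": 0},{"offset": [0.002,-0.045,0],"spin": 0},{"offset": [0.002,-0.03,0],"spin": 0}]'

```text
time_s: 6.45
ee_pos: [458.2, 56.3, 292.5]
ee_rot: [180.0, -0.1, 3.9]
force: [0.1, -0.1, 0.4]
gripper_width: 0.6
gripper_force: 0.0
```

```bash
python3 - <<'E'
from h import *
to([465,81,290],3.9)
E
```

```text
at [458.2  56.3 292.5] [ 1.7999e+02 -5.0000e-02  3.8800e+00] shift mm [  8.4 -24.1   2.5] spin -0.0003 per row [  8.4 -24.1   2.5] F [ 0.1 -0.1  0.4] t 6.45
```

I made a mistake there: I backed the hook into the stand's fork before it was clear of it, and it was pulled out of the fingers. I need to see where it is now.

```bash
python3 - <<'E'
from h import *
np.set_printoptions(precision=1,suppress=True)
V=[]
for c,(a,b) in dict(top=(260,150),scene=(130,150)).items():
    I,D=env.grab_frame(c); np.save(c+'1.npy',D); cv2.imwrite(f'pics/{c}1.png',I); V.append(cv2.resize(I[b:b+150,a:a+133],(399,450)) if 1 else 0)
    for t in('hook','hook_grip','hook_bend'):
        for r in env.pinpoint(c,t)[:3]: print(c,t,round(r['score'],2),np.array(r['location']),at_d(c,r['location'],D))
cv2.imwrite('pics/lost.png',np.hstack(V))
E
```

```text
top hook 0.75 [336.5 215.6] [ 473.8 -233.   227.1]
top hook_grip 0.85 [332.9 204.8] [ 498.4 -218.3  252.8]
top hook_bend 0.94 [365.4 240.7] [ 438.7 -363.5    0.1]
scene hook 0.93 [204.3 238. ] [ 501.4 -268.4  160. ]
scene hook_grip 0.85 [217.2 235.6] [ 532.7 -243.2  171.7]
scene hook_grip 0.64 [266.7 280.6] [ 690.2 -199.6   28.6]
scene hook_grip 0.58 [294.1 216.9] [632.6  23.9  96. ]
scene hook_bend 0.63 [170.5 242.9] [ 395.9 -323.4  105.7]
```

View pics/lost.png

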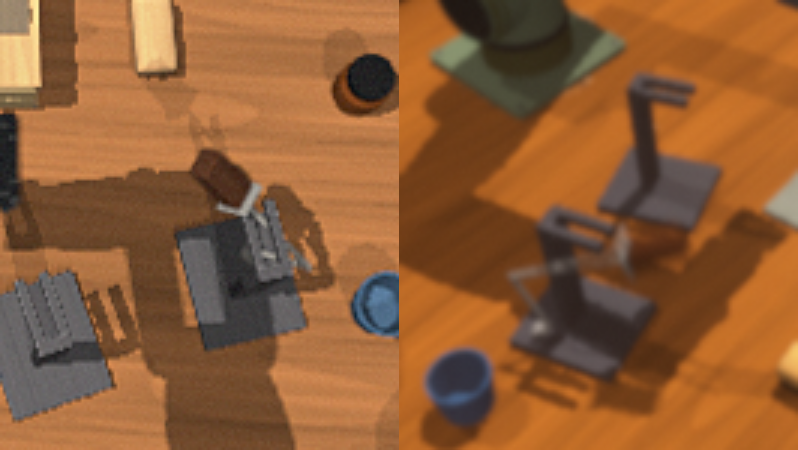

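The hook is mid-fall beside the stand: its handle is at (220,175) in the left crop, and lower in the right crop a moment later. I'll let it settle, moving the hand a little aside, and look again.

>>> arm_command --motion '[{"offset": [0,0,0],"spin": 0},{"offset": [0,0,0],"spin": 0},{"offset": [0,0,0],"spin": 0},{"offset": [0,0,0],"spin": 0},{"offset": [0,0,0],"spin": 0}]' --jaw 0.07

```text
time_s: 7.48
ee_pos: [458.6, 54.9, 291.9]
ee_rot: [180.0, 0.0, 3.8]
force: [0.6, 0.7, -1.0]
gripper_width: 47.5
gripper_force: 0.0
```

```bash
python3 - <<'E'
from h import *
np.set_printoptions(precision=1,suppress=True)
V=[]
for c,(a,b) in dict(top=(260,150),scene=(130,150)).items():
    I,D=env.grab_frame(c); np.save(c+'2.npy',D); cv2.imwrite(f'pics/{c}2.png',I); V.append(cv2.resize(I[b:b+150,a:a+133],(399,450)))
    for t in('hook','hook_grip','hook_bend','stand','cup','jar','brush_a'):
        for r in env.pinpoint(c,t)[:2]: print(c,t,round(r['score'],2),np.array(r['location']),at_d(c,r['location'],D))
cv2.imwrite('pics/lost2.png',np.hstack(V)); print(env.state()['time_s'])
E
```

```text
top hook 0.67 [327.1 209.6] [ 523.1 -230.9   49.2]
top hook 0.4 [155.7 255. ] [349.4 295.   36.6]
top hook_grip 0.71 [325.2 199.1] [ 560.1 -226.2   31.5]
top hook_grip 0.46 [306.5 164.1] [ 670.3 -161.5   37.8]
top hook_bend 0.77 [353.6 245.1] [ 412.6 -310.4   80.3]
top stand 0.95 [269.7 259.9] [344.5 -56.4 182.6]
top stand 0.84 [335.1 236. ] [ 446.4 -264.2   11.4]
top cup 0.75 [384.3 249.7] [ 413.  -423.6    3.3]
top cup 0.39 [155.8 257.1] [342.8 293.7  38.5]
top jar 0.79 [377.1 178.3] [ 627.2 -380.8   74.9]
top jar 0.75 [306.5 162.3] [ 676.8 -161.5   35.9]
top brush_a 0.63 [307.6 165.4] [ 666.9 -165.5   35.1]
scene hook 0.58 [215.2 260.5] [ 516.8 -252.9   40.1]
scene hook_bend 0.63 [182.6 245.1] [ 421.7 -298.8   90.6]
scene stand 0.79 [226.3 215.9] [391.  -69.6  13.4]
scene stand 0.74 [199.3 259.8] [ 456.9 -272.1   11.7]
scene jar 0.9 [212.5 321.5] [ 662.5 -409.1   52.1]
scene brush_a 0.77 [269.3 282.4] [ 699.5 -197.9   25.5]
scene brush_a 0.48 [276.7 164.7] [366.  277.2  30.6]
8.275
```

View pics/lost2.png

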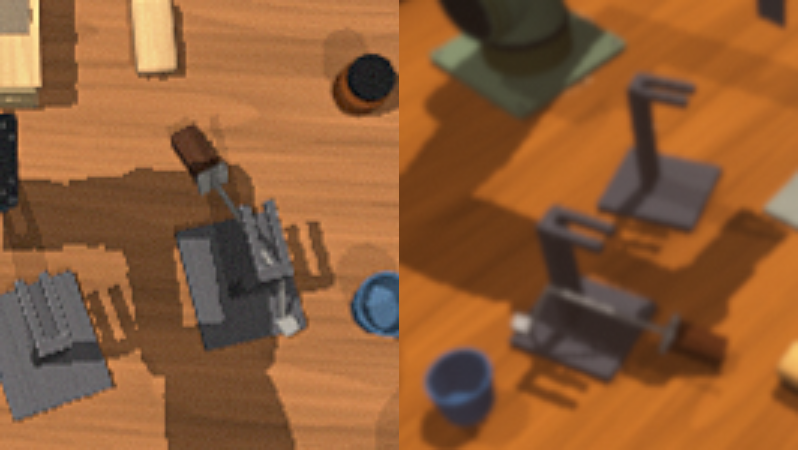

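The hook has come to rest lying down. Its handle is on the bench at (200,150) in the left crop, with the shank running back under the fork to a bend beside the post and the toe on the base plate at (287,325). I'll measure how it lies.

```bash
python3 - <<'E'
from h import *
np.set_printoptions(precision=0,suppress=True)
for c in('top','scene'):
    D=np.load(c+'2.npy');I=cv2.imread(f'pics/{c}2.png').astype(int);P=cloud(c,D);X,Y,Z=P[...,0],P[...,1],P[...,2]
    D0=np.load(c+'0.npy')
    m=(X>500)&(X<620)&(Y>-290)&(Y<-180)&(Z>7)&(Z<70)
    h=m&(I.max(2)<110)&(I[...,2]-I[...,0]>15)
    for n,k in(('all',m),('handle',h)):
        q=P[k]; 
        if len(q)<6: continue
        r=cv2.minAreaRect(q[:,:2].astype(np.float32)); print(c,n,len(q),np.array(r[0]),np.array(r[1]),r[2],'z pct',np.percentile(q[:,2],[5,25,50,75,95]))
    q=P[m]; a=np.radians(35); t=q[:,0]*np.cos(a)+q[:,1]*np.sin(a)
    for lo in range(int(t.min()),int(t.max()),10):
        k=(t>=lo)&(t<lo+10)
        if k.any(): print('  t',lo,k.sum(),q[k].mean(0),'zmax',q[k][:,2].max(),'w',np.ptp(q[k][:,:2]@[-np.sin(a),np.cos(a)]))
    f=(X>370)&(X<500)&(Y>-345)&(Y<-240)&(Z>20)&(Z<165)&(abs(D-D0)>8)
    q=P[f]; o=np.argsort(q[:,2]); print(c,'shank/foot',len(q)); print(q[o][::max(1,len(q)//22)])
    if c=='top': print('toe',at_d(c,(355.7,258.3),D))
    else: print('toe',at_d(c,(170.3,258.3),D))
E
```

```text
top all 261 [ 559. -225.] [119.  84.] 2.1410324573516846 z pct [14. 28. 35. 42. 53.]
top handle 171 [ 539. -232.] [76. 88.] 77.91842651367188 z pct [18. 26. 32. 38. 45.]
  t 261 7 [ 505. -257.   47.] zmax 49.88800293019108 w 4.661684841867043
  t 271 8 [ 516. -254.   38.] zmax 50.73276098381575 w 26.31586553895312
  t 281 33 [ 522. -245.   34.] zmax 48.448011271515725 w 33.24397449851381
  t 291 39 [ 529. -240.   48.] zmax 57.614461514810955 w 33.021648865260545
  t 301 31 [ 536. -233.   41.] zmax 53.445949908400735 w 76.00150221218644
  t 311 31 [ 545. -229.   37.] zmax 45.66711440624999 w 29.763981426742816
  t 321 33 [ 555. -224.   33.] zmax 40.960468777080905 w 32.18379127860811
  t 331 31 [ 563. -219.   28.] zmax 35.790869382040455 w 36.138394828340495
  t 341 29 [ 572. -214.   25.] zmax 31.064639148648894 w 28.354956672222613
  t 351 12 [ 579. -210.   21.] zmax 29.19107649709281 w 26.77238212131084
  t 361 3 [ 603. -222.    7.] zmax 7.473134649598251 w 64.5522261543195
  t 371 3 [ 608. -215.    8.] zmax 9.88556074354733 w 17.901072464035565
  t 391 1 [ 616. -181.    7.] zmax 7.
[... 1379 characters left out ...]
6013622024914
  t 351 14 [ 580. -213.   22.] zmax 25.14375951063198 w 27.17708050940388
scene shank/foot 108
[[ 385. -323.   20.]
 [ 379. -335.   22.]
 [ 385. -336.   23.]
 [ 379. -326.   24.]
 [ 376. -336.   26.]
 [ 395. -324.   35.]
 [ 398. -320.   46.]
 [ 499. -262.   53.]
 [ 491. -267.   57.]
 [ 484. -269.   60.]
 [ 476. -274.   63.]
 [ 407. -315.   64.]
 [ 406. -318.   67.]
 [ 472. -278.   70.]
 [ 460. -284.   71.]
 [ 459. -287.   73.]
 [ 456. -288.   76.]
 [ 452. -288.   78.]
 [ 443. -297.   81.]
 [ 446. -291.   82.]
 [ 415. -313.   84.]
 [ 436. -298.   87.]
 [ 415. -313.   89.]
 [ 421. -309.   90.]
 [ 425. -308.   92.]
 [ 423. -296.  100.]
 [ 418. -267.  158.]]
toe [ 383. -333.   21.]
```

>>> arm_command --motion '[{"offset": [0.015,0.03,0],"spin": 0},{"offset": [0.015,0.045,0],"spin": 0},{"offset": [0.015,0.045,0],"spin": 0},{"offset": [0.015,0.045,0],"spin": 0},{"offset": [0.015,0.045,0],"spin": 0}]' --jaw 0.06

```text
time_s: 8.9
ee_pos: [548.0, -151.1, 291.9]
ee_rot: [-180.0, -0.0, 3.8]
force: [1.4, 0.5, 1.0]
gripper_width: 60.4
gripper_force: 0.0
```

>>> arm_command --motion '[{"offset": [0.015,0.04,0],"spin": 0},{"offset": [0.013,0.025,0.04],"spin": -0.12},{"offset": [0,0,0.04],"spin": -0.12},{"offset": [0,0,0.04],"spin": -0.12},{"offset": [0,0,0.04],"spin": -0.115}]'

```text
time_s: 9.52
ee_pos: [579.8, -212.8, 130.6]
ee_rot: [180.0, -0.0, 31.2]
force: [0.8, -0.0, -0.7]
gripper_width: 59.7
gripper_force: 0.0
```

```bash
python3 - <<'E'
from h import *
to([579,-213,19],31)
E
```

```text
at [ 579.8 -212.8  130.6] [179.99  -0.    31.24] shift mm [ -0.8  -0.2 111.6] spin 0.0043 per row [ -0.8  -0.2 111.6] F [ 0.8 -0.  -0.7] t 9.525
```

>>> arm_command --motion '[{"offset": [0,0,0.035],"spin": 0},{"offset": [0,0,0.035],"spin": 0},{"offset": [0,0,0.03],"spin": 0},{"offset": [0,0,0.011],"spin": 0},{"offset": [0,0,0],"spin": 0}]' --newtons 5

```text
time_s: 10.15
ee_pos: [579.7, -212.6, 20.7]
ee_rot: [-180.0, 0.0, 31.0]
force: [0.3, 0.9, -0.1]
gripper_width: 59.8
gripper_force: 0.0
```

>>> arm_command --motion '[{"offset": [0,0,0],"spin": 0},{"offset": [0,0,0],"spin": 0},{"offset": [0,0,0],"spin": 0},{"offset": [0,0,0],"spin": 0},{"offset": [0,0,0],"spin": 0}]' --jaw 0.0 --newtons 5

```text
time_s: 10.78
ee_pos: [580.1, -212.8, 21.6]
ee_rot: [179.9, -0.0, 31.1]
force: [-0.4, 0.1, 2.9]
gripper_width: 30.2
gripper_force: 5.0
```

>>> arm_command --motion '[{"offset": [0,0,0],"spin": 0},{"offset": [0,0,0],"spin": 0},{"offset": [0,0,-0.01],"spin": 0},{"offset": [0,0,-0.015],"spin": 0},{"offset": [0,0,-0.01],"spin": 0}]' --newtons 60

```text
time_s: 11.4
ee_pos: [580.1, -212.8, 57.1]
ee_rot: [179.9, -0.0, 31.0]
force: [0.2, -0.4, -1.5]
gripper_width: 29.6
gripper_force: 60.0
```

>>> arm_command --motion '[{"offset": [0.02,0.018,0],"spin": 0},{"offset": [0.02,0.018,0],"spin": 0},{"offset": [0.02,0.018,0],"spin": 0},{"offset": [0.02,0.018,0],"spin": 0},{"offset": [0.02,0.018,0],"spin": 0}]'

```text
time_s: 12.02
ee_pos: [712.6, -238.3, 56.4]
ee_rot: [180.0, -0.0, 31.0]
force: [0.4, -0.3, -2.7]
gripper_width: 29.2
gripper_force: 60.0
```

```bash
python3 - <<'E'
from h import *
to([707,-240,300],31); s=env.state(); print(s['torque'],s['gripper_width'],s['qpos'])
V=[]
for c,(a,b) in dict(top=(260,110),scene=(150,190)).items():
    I,D=env.grab_frame(c); np.save(c+'3.npy',D); cv2.imwrite(f'pics/{c}3.png',I); V.append(cv2.resize(I[b:b+150,a:a+133],(399,450)))
cv2.imwrite('pics/g3.png',np.hstack(V))
E
```

```text
at [ 712.6 -238.3   56.4] [ 1.7999e+02 -1.0000e-02  3.1040e+01] shift mm [  -5.7   -1.5 -243.6] spin 0.0007 per row [  -5.7   -1.5 -243.6] F [ 0.4 -0.3 -2.7] t 12.025
[ 0.06493877 -0.14971213  0.02686946] 29.216341424267952 [-1.93665052e+01  4.11053885e+01  7.53206070e+01  1.84159595e-03
  6.35639386e+01  3.95924770e+01]
```

View pics/g3.png

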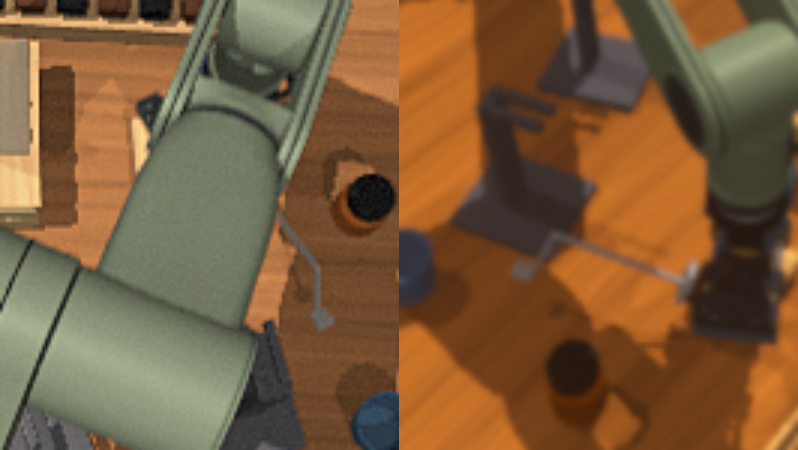

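The hook is held and clear of the stand. In the right crop the shank runs from (690,285) to the bend at (555,235), and the toe is at (525,270). I'll lift it high, then ease the grip so it swings down.

>>> arm_command --motion '[{"offset": [0,0,-0.04],"spin": 0},{"offset": [0,0,-0.05],"spin": 0},{"offset": [0,0,-0.05],"spin": 0},{"offset": [0,0,-0.05],"spin": 0},{"offset": [0,0,-0.05],"spin": 0}]'

```text
time_s: 12.75
ee_pos: [710.4, -237.8, 297.9]
ee_rot: [-180.0, 0.0, 31.0]
force: [0.7, -0.8, -1.8]
gripper_width: 29.5
gripper_force: 60.0
```

>>> arm_command --motion '[{"offset": [0,0,0],"spin": 0},{"offset": [0,0,0],"spin": 0},{"offset": [0,0,0],"spin": 0}]' --newtons 10

```text
time_s: 13.12
ee_pos: [710.9, -237.9, 293.5]
ee_rot: [-179.8, 0.2, 31.0]
force: [1.1, -1.0, -1.5]
gripper_width: 29.6
gripper_force: 10.0
```

```bash
cat >> h.py <<'E'
def hookpts(c,zlo=None):
    "points of the picture below the hand, within 330 mm of the tool axis, off the bench"
    I,D=env.grab_frame(c); P=cloud(c,D); e=np.array(env.state()['ee_pos']); y=np.radians(env.state()['ee_rot'][2])
    d=P-e; fx=d[...,0]*np.cos(y)+d[...,1]*np.sin(y); fy=-d[...,0]*np.sin(y)+d[...,1]*np.cos(y)
    m=(abs(fy)<18)&(abs(fx)<260)&(d[...,2]<-22)&(P[...,2]>(zlo or 50))&(D>0)
    return np.c_[fx[m],fy[m],d[...,2][m]],I
E
python3 - <<'E'
from h import *
np.set_printoptions(precision=0,suppress=True)
s=env.state(); print(s['ee_pos'],s['force'],s['torque'],s['gripper_width'])
q,I=hookpts('scene',60); o=np.argsort(q[:,2]); print(len(q)); print(q[o][::max(1,len(q)//20)])
E
```

```text
[ 711. -238.  294.] [ 1. -1. -1.] [ 0. -0.  0.] 29.564737176066778
24
[[-225.   -8.  -28.]
 [-225.    2.  -27.]
 [-222.   -6.  -26.]
 [-235.   -8.  -26.]
 [-221.   -3.  -25.]
 [-223.   -3.  -25.]
 [-228.   -4.  -24.]
 [-225.    3.  -24.]
 [-228.    6.  -24.]
 [-229.   -8.  -24.]
 [-226.   -1.  -24.]
 [-235.    1.  -23.]
 [-232.    8.  -23.]
 [-229.   -2.  -23.]
 [-225.   -5.  -23.]
 [-231.   -2.  -23.]
 [-232.    1.  -23.]
 [-224.   -8.  -23.]
 [-227.    2.  -23.]
 [-232.   -9.  -23.]
 [-235.   -7.  -23.]
 [-230.    4.  -22.]
 [-236.   -4.  -22.]
 [-233.    4.  -22.]]
```

>>> arm_command --motion '[{"offset": [0,0,0],"spin": 0},{"offset": [0,0,0],"spin": 0},{"offset": [0,0,0],"spin": 0}]' --newtons 5

```text
time_s: 13.55
ee_pos: [712.0, -238.1, 295.6]
ee_rot: [-180.0, -0.0, 31.0]
force: [0.9, -0.1, -1.4]
gripper_width: 29.6
gripper_force: 5.0
```

```bash
python3 - <<'E'
from h import *
np.set_printoptions(precision=0,suppress=True)
s=env.state(); print(s['ee_pos'],s['force'],s['torque'],s['gripper_width'])
q,I=hookpts('scene',60); o=np.argsort(q[:,2]); print(len(q)); print(q[o][::max(1,len(q)//12)])
E
```

```text
[ 712. -238.  296.] [ 1. -0. -1.] [ 0. -0.  0.] 29.635093461984024
279
[[ 125.   -7. -208.]
 [ 121.  -10. -198.]
 [  89.    3. -194.]
 [  34.   -1. -190.]
 [  30.   -2. -179.]
 [  24.   -2. -129.]
 [  -6.   -9.  -70.]
 [   8.  -17.  -64.]
 [   8.  -16.  -61.]
 [   5.  -16.  -54.]
 [  13.  -14.  -45.]
 [  -1.  -14.  -36.]
 [   2.  -15.  -25.]]
```

It has swung down to nearly upright. I'll let it settle and measure its tilt.

>>> arm_command --motion '[{"offset": [0,0,0],"spin": 0},{"offset": [0,0,0],"spin": 0},{"offset": [0,0,0],"spin": 0}]'

```text
time_s: 13.98
ee_pos: [711.8, -238.2, 296.0]
ee_rot: [180.0, 0.0, 31.0]
force: [0.2, -0.2, -1.8]
gripper_width: 29.6
gripper_force: 5.0
```

```bash
cat >> h.py <<'E'
def tilt():
    q,I=hookpts('scene',60)
    z=q[:,2]; fl=np.percentile(z[q[:,0]>45],50) if (q[:,0]>45).any() else z.min()
    s=q[(z>fl+12)&(z<-85)&(q[:,0]<60)]; p=np.polyfit(s[:,2],s[:,0],1); p2=np.polyfit(s[:,2],s[:,1],1)
    f=q[(z<fl+12)&(q[:,0]>15)]; f2=f[(f[:,0]>20)&(f[:,0]<100)]
    print('shank n',len(s),'x=%.3f*z+%.1f'%tuple(p),'y=%.3f*z+%.1f'%tuple(p2),'tilt deg',np.degrees(np.arctan(p[0])),'foot med z',fl)
    if len(f2)>4: print('foot slope deg',np.degrees(np.arctan(np.polyfit(f2[:,0],f2[:,2],1)[0])),'y slope',np.polyfit(f2[:,0],f2[:,1],1))
    print('toe xmax',q[:,0].max(),'zmin',z.min(),'toe pts',q[q[:,0]>q[:,0].max()-8].mean(0))
    return I
E
python3 - <<'E'
from h import *
np.set_printoptions(precision=1,suppress=True)
s=env.state(); print(s['ee_pos'],s['force'],s['torque'],s['gripper_width'])
I=tilt(); cv2.imwrite('pics/d.png',cv2.resize(I[100:330,150:457],(800,600)))
E
```

```text
[ 711.8 -238.2  296. ] [ 0.2 -0.2 -1.8] [-0.1  0.  -0. ] 29.64993178980137
shank n 41 x=-0.320*z+-4.7 y=0.005*z+-1.9 tilt deg -17.759146215246915 foot med z -181.90301455768986
foot slope deg -3.279956092625997 y slope [ 0.  -3.8]
toe xmax 146.457155287872 zmin -198.8153172669421 toe pts [ 142.4   -2.4 -180.3]
```

View pics/d.png

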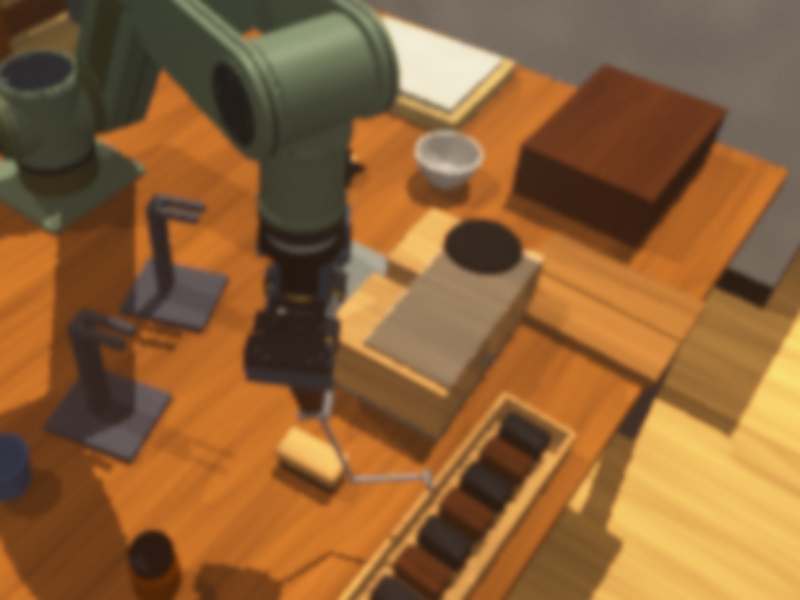

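The hook hangs from the hand with the bend at (350,480) and the toe at (430,475). The shank leans about 18° forward, so I'll ease the grip a little and jog to settle it.

>>> arm_command --motion '[{"offset": [0,0,0],"spin": 0},{"offset": [0.008,0,0],"spin": 0},{"offset": [-0.008,0,0],"spin": 0},{"offset": [0.008,0,0],"spin": 0},{"offset": [-0.008,0,0],"spin": 0}]' --newtons 3.8

```text
time_s: 14.65
ee_pos: [712.4, -237.6, 295.5]
ee_rot: [-180.0, -0.0, 31.1]
force: [-0.0, 0.1, -1.7]
gripper_width: 30.0
gripper_force: 3.8
```

```bash
python3 - <<'E'
from h import *
np.set_printoptions(precision=1,suppress=True)
s=env.state(); print(s['ee_pos'],s['force'],s['torque'],s['gripper_width'])
I=tilt()
E
```

```text
[ 712.4 -237.6  295.5] [-0.   0.1 -1.7] [-0.1  0.  -0. ] 29.958730666192842
shank n 43 x=-0.065*z+-0.7 y=-0.010*z+-3.6 tilt deg -3.714305724116806 foot med z -204.796436602448
foot slope deg 2.438301087926877 y slope [ 0.  -1.5]
toe xmax 100.57036585619012 zmin -220.2778168583178 toe pts [  97.5   -0.2 -206.5]
```

Tilt is now about 4°, good enough. I'll squeeze hard and carry it high over to the front of the gap.

>>> arm_command --motion '[{"offset": [0,0,0],"spin": 0},{"offset": [0,0,0],"spin": 0},{"offset": [-0.005,-0.02,-0.03],"spin": 0},{"offset": [-0.005,-0.03,-0.03],"spin": 0},{"offset": [-0.005,-0.04,-0.03],"spin": 0}]' --newtons 60

```text
time_s: 15.32
ee_pos: [652.2, -168.6, 386.4]
ee_rot: [-180.0, 0.0, 31.0]
force: [0.6, 0.9, -1.5]
gripper_width: 29.1
gripper_force: 60.0
```

>>> arm_command --motion '[{"offset": [-0.005,-0.04,0],"spin": 0},{"offset": [-0.005,-0.04,0],"spin": 0},{"offset": [-0.005,-0.04,0],"spin": 0},{"offset": [-0.005,-0.04,0],"spin": 0},{"offset": [-0.005,-0.04,0],"spin": 0}]'

```text
time_s: 15.95
ee_pos: [527.0, -9.3, 386.2]
ee_rot: [180.0, -0.0, 31.0]
force: [0.5, 0.9, -0.9]
gripper_width: 29.0
gripper_force: 60.0
```

>>> arm_command --motion '[{"offset": [-0.005,-0.04,0],"spin": 0},{"offset": [-0.005,-0.04,0],"spin": 0.118},{"offset": [0,-0.03,0],"spin": 0.118},{"offset": [0,0,0],"spin": 0.118},{"offset": [0,0,0],"spin": 0.119}]'

```text
time_s: 16.58
ee_pos: [465.5, 80.9, 386.4]
ee_rot: [-180.0, -0.1, 3.8]
force: [-0.6, 1.5, -2.6]
gripper_width: 29.4
gripper_force: 60.0
```

```bash
python3 - <<'E'
from h import *
np.set_printoptions(precision=1,suppress=True)
to([462.5,81.1,330],3.9); s=env.state(); print(s['gripper_width'],s['gripper_force'])
I=tilt()
E
```

```text
at [465.5  80.9 386.4] [-180.    -0.1    3.8] shift mm [-3.  -0.4 56.4] spin -0.002 per row [-3.  -0.4 56.4] F [-0.6  1.5 -2.6] t 16.575
29.369213160059786 59.99576210975647
shank n 68 x=-0.260*z+-26.9 y=-0.004*z+-2.7 tilt deg -14.59988518824261 foot med z -284.6830212212385
toe xmax 259.49582719207973 zmin -325.66228350797894 toe pts [ 256.    -1.2 -285.3]
```

```bash
sed -i "s/hookpts('scene',60)/hookpts('scene',env.state()['ee_pos'][2]-228)/" h.py; python3 - <<'E'
from h import *
np.set_printoptions(precision=1,suppress=True)
I=tilt()
q,I=hookpts('top',env.state()['ee_pos'][2]-228); q=q[q[:,0]>20]; print('top',len(q)); 
o=np.argsort(q[:,0]); print(q[o][::max(1,len(q)//10)]); print(np.polyfit(q[:,0],q[:,1],1),np.polyfit(q[:,0],q[:,2],1))
E
```

```text
shank n 46 x=-0.067*z+-2.4 y=0.005*z+-1.9 tilt deg -3.8499307305133867 foot med z -207.36501282538677
foot slope deg -3.377849169789105 y slope [-0.  -1.5]
toe xmax 98.79487082200814 zmin -224.75450926549274 toe pts [  96.    -3.2 -212.7]
top 0
[]Traceback (most recent call last):
  File "<stdin>", line 5, in <module>
    raise TypeError("expected non-empty vector for x")
TypeError: expected non-empty vector for x
```

>>> arm_command --motion '[{"offset": [0,0,0.04],"spin": 0},{"offset": [0,0,0.045],"spin": 0},{"offset": [0,0,0.037],"spin": 0},{"offset": [0,0,0],"spin": 0},{"offset": [0,0,0],"spin": 0}]'

```text
time_s: 17.35
ee_pos: [467.0, 80.5, 265.6]
ee_rot: [-180.0, -0.2, 4.0]
force: [0.1, -0.0, -2.1]
gripper_width: 29.4
gripper_force: 60.0
```

```bash
python3 - <<'E'
from h import *
np.set_printoptions(precision=1,suppress=True)
O=np.array([590.2,89.8]); u=np.array([np.cos(np.radians(3.9)),np.sin(np.radians(3.9))])
to([*(O+8*u),262],3.9); s=env.state()
I=tilt(); print('gap frame of tcp',(np.array(s['ee_pos'][:2])-O)@np.c_[u,[-u[1],u[0]]])
cv2.imwrite('pics/e.png',cv2.resize(I[120:300,200:440],(800,600)))
for r in env.pinpoint('scene','hook_bend')[:2]+env.boxes_of('scene','hook')[:2]: print(r)
E
```

```text
at [467.   80.5 265.6] [-180.    -0.2    4. ] shift mm [131.6  -0.7   3.6] spin 0.0014 per row [131.6  -0.7   3.6] F [ 0.1 -0.  -2.1] t 17.35
shank n 20 x=-0.064*z+-2.3 y=-0.046*z+-8.0 tilt deg -3.6887730913211816 foot med z -165.72255132256015
foot slope deg -4.002734920246731 y slope [ 0. -3.]
toe xmax 259.9458702090427 zmin -225.79900859393393 toe pts [ 256.5    0.1 -164.4]
gap frame of tcp [-123.6   -0.9]
{'location': [269.8, 195.1], 'score': 0.46}
{'bbox': [261.1, 153.2, 291.4, 207.7], 'score': 0.68}
{'bbox': [252.8, 181.9, 357.6, 268.0], 'score': 0.4}
```

View pics/e.png

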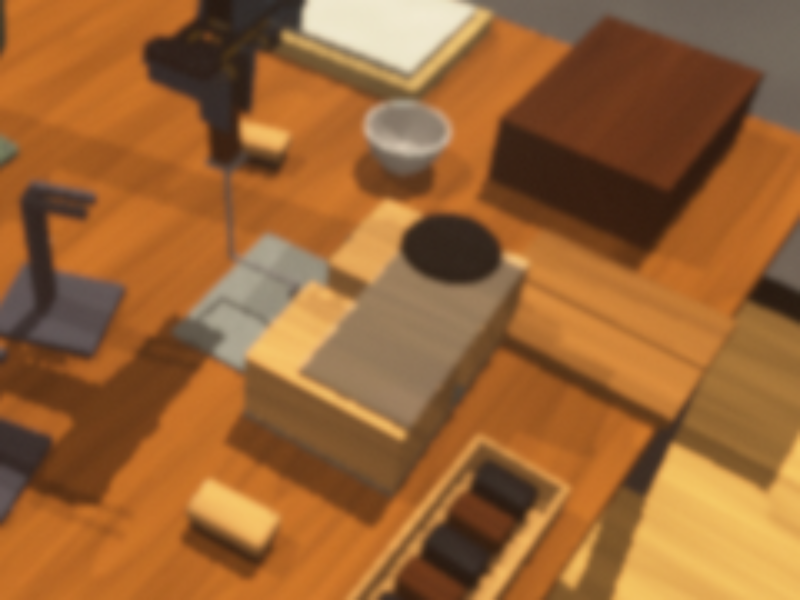

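The foot is level and lined up with the gap, with the toe just in front of the mouth at (295,293). I'll feel the open board here first so I have a depth reference.

>>> arm_command --motion '[{"offset": [0,0,0.01],"spin": 0},{"offset": [0,0,0.008],"spin": 0},{"offset": [0,0,0.004],"spin": 0},{"offset": [0,0,0],"spin": 0}]'

```text
time_s: 18.0
ee_pos: [465.6, 80.4, 241.4]
ee_rot: [180.0, 0.1, 3.9]
force: [0.8, -1.2, -2.5]
gripper_width: 29.2
gripper_force: 60.0
```

>>> arm_command --motion '[{"offset": [0,0,0.002],"spin": 0},{"offset": [0,0,0.002],"spin": 0},{"offset": [0,0,0],"spin": 0}]'

```text
time_s: 18.38
ee_pos: [465.8, 80.4, 237.9]
ee_rot: [180.0, 0.0, 3.9]
force: [-0.1, -0.7, -1.4]
gripper_width: 29.3
gripper_force: 60.0
```

>>> arm_command --motion '[{"offset": [0,0,0.0015],"spin": 0},{"offset": [0,0,0.0015],"spin": 0},{"offset": [0,0,0],"spin": 0}]'

```text
time_s: 18.75
ee_pos: [465.8, 80.4, 234.8]
ee_rot: [180.0, 0.0, 3.9]
force: [0.0, 1.2, -1.9]
gripper_width: 29.6
gripper_force: 60.0
```

>>> arm_command --motion '[{"offset": [0,0,0.0015],"spin": 0},{"offset": [0,0,0.001],"spin": 0},{"offset": [0,0,0],"spin": 0}]'

```text
time_s: 19.12
ee_pos: [465.8, 80.4, 232.3]
ee_rot: [180.0, 0.0, 3.9]
force: [0.2, 0.1, -2.2]
gripper_width: 28.9
gripper_force: 60.0
```

```bash
python3 - <<'E'
from h import *
s=env.state(); print(s['ee_pos'],s['force'],s['torque'])
E
```

```text
[465.80083254  80.39354549 232.31624721] [ 0.18371126  0.13326154 -2.19023422] [ 0.02213906  0.03272256 -0.02800297]
```

>>> arm_command --motion '[{"offset": [0,0,0.001],"spin": 0},{"offset": [0,0,0.001],"spin": 0},{"offset": [0,0,0],"spin": 0}]'

```text
time_s: 19.5
ee_pos: [465.8, 80.4, 230.5]
ee_rot: [180.0, 0.0, 3.9]
force: [-0.3, 0.1, -1.4]
gripper_width: 29.2
gripper_force: 60.0
```

>>> arm_command --motion '[{"offset": [0,0,0.001],"spin": 0},{"offset": [0,0,0.0005],"spin": 0},{"offset": [0,0,0],"spin": 0}]'

```text
time_s: 19.88
ee_pos: [465.7, 80.4, 229.2]
ee_rot: [180.0, 0.0, 3.9]
force: [-1.4, -0.2, 2.3]
gripper_width: 29.0
gripper_force: 60.0
```

```bash
python3 - <<'E'
from h import *
s=env.state(); print(s['ee_pos'],s['force'],s['torque'])
E
```

```text
[465.7143852   80.41079094 229.21791922] [-1.42846343 -0.2045128   2.28114451] [ 0.02966646  0.42711354 -0.00599803]
```

Contact is felt with TCP at z ≈ 230.4. I'll raise 31 mm and reach in over the stop.

>>> arm_command --motion '[{"offset": [0,0,-0.015],"spin": 0},{"offset": [0,0,-0.016],"spin": 0},{"offset": [0.016,-0.0015,0],"spin": 0},{"offset": [0.02,0,0],"spin": 0},{"offset": [0.02,0,0],"spin": 0}]'

```text
time_s: 20.5
ee_pos: [523.3, 86.0, 259.4]
ee_rot: [180.0, -0.0, 3.9]
force: [0.1, 0.4, -1.2]
gripper_width: 29.2
gripper_force: 60.0
```

>>> arm_command --motion '[{"offset": [0.02,0,0],"spin": 0},{"offset": [0.02,0,0],"spin": 0},{"offset": [0.02,0,0],"spin": 0},{"offset": [0.017,0,0],"spin": 0},{"offset": [0,0,0],"spin": 0}]'

```text
time_s: 21.12
ee_pos: [599.9, 91.1, 258.5]
ee_rot: [180.0, 0.0, 3.9]
force: [-0.8, 0.1, -2.5]
gripper_width: 29.2
gripper_force: 60.0
```

```bash
python3 - <<'E'
from h import *
np.set_printoptions(precision=1,suppress=True)
O=np.array([590.2,89.8]); u=np.array([np.cos(np.radians(3.9)),np.sin(np.radians(3.9))])
to([*(O+8*u),230],3.9); s=env.state(); print('gap frame of tcp',(np.array(s['ee_pos'][:2])-O)@np.c_[u,[-u[1],u[0]]],s['torque'])
E
```

```text
at [599.9  91.1 258.5] [180.    0.1   3.9] shift mm [-1.8  0.7 28.5] spin 0.0005 per row [-1.8  0.7 28.5] F [-0.8  0.1 -2.5] t 21.125
gap frame of tcp [9.8 0.7] [ 0.   0.1 -0. ]
```

>>> arm_command --motion '[{"offset": [0,0,0.01],"spin": 0},{"offset": [0,0,0.008],"spin": 0},{"offset": [0,0,0.001],"spin": 0},{"offset": [0,0,0],"spin": 0}]'

```text
time_s: 21.62
ee_pos: [598.3, 91.0, 241.0]
ee_rot: [180.0, -0.0, 3.9]
force: [0.1, -0.5, -2.7]
gripper_width: 29.3
gripper_force: 60.0
```

>>> arm_command --motion '[{"offset": [0,0,0.0015],"spin": 0},{"offset": [0,0,0.0015],"spin": 0},{"offset": [0,0,0],"spin": 0}]'

```text
time_s: 22.0
ee_pos: [598.4, 91.0, 237.9]
ee_rot: [180.0, 0.0, 3.9]
force: [0.0, 0.0, -1.0]
gripper_width: 29.3
gripper_force: 60.0
```

```bash
python3 - <<'E'
from h import *
s=env.state(); print(s['ee_pos'],s['force'],s['torque'])
E
```

```text
[598.37628026  91.02076729 237.86247958] [ 0.03218029  0.01560578 -1.02555352] [0.03436967 0.0516888  0.00070987]
```

>>> arm_command --motion '[{"offset": [0,0,0.0015],"spin": 0},{"offset": [0,0,0.001],"spin": 0},{"offset": [0,0,0],"spin": 0}]'

```text
time_s: 22.38
ee_pos: [598.4, 91.0, 235.3]
ee_rot: [180.0, 0.0, 3.9]
force: [-0.1, 0.0, -0.8]
gripper_width: 29.2
gripper_force: 60.0
```

>>> arm_command --motion '[{"offset": [0,0,0.0015],"spin": 0},{"offset": [0,0,0.0015],"spin": 0},{"offset": [0,0,0],"spin": 0}]'

```text
time_s: 22.75
ee_pos: [598.3, 91.0, 232.2]
ee_rot: [180.0, 0.0, 3.9]
force: [0.5, -0.4, -0.8]
gripper_width: 29.5
gripper_force: 60.0
```

>>> arm_command --motion '[{"offset": [0,0,0.001],"spin": 0},{"offset": [0,0,0.001],"spin": 0},{"offset": [0,0,0],"spin": 0}]'

```text
time_s: 23.12
ee_pos: [598.4, 91.1, 230.5]
ee_rot: [180.0, 0.0, 3.9]
force: [-1.2, -0.3, -0.5]
gripper_width: 29.8
gripper_force: 60.0
```

```bash
python3 - <<'E'
from h import *
s=env.state(); print(s['ee_pos'],s['force'],s['torque'])
E
```

```text
[598.3950457   91.05482015 230.5215946 ] [-1.20752899 -0.28763497 -0.48384038] [0.01697735 0.17507709 0.04708731]
```

The board is felt lightly behind the stop, at the same depth as in front. I'll lift 1.2 mm and draw it out slowly.

>>> arm_command --motion '[{"offset": [-0.003,0,-0.0012],"spin": 0},{"offset": [-0.006,0,0],"spin": 0},{"offset": [-0.006,0,0],"spin": 0},{"offset": [-0.008,0,0],"spin": 0},{"offset": [-0.008,0,0],"spin": 0}]'

```text
time_s: 23.75
ee_pos: [566.9, 88.9, 231.7]
ee_rot: [180.0, -0.0, 3.9]
force: [0.7, 0.0, -1.5]
gripper_width: 29.0
gripper_force: 60.0
```

>>> arm_command --motion '[{"offset": [-0.01,0,0],"spin": 0},{"offset": [-0.01,0,0],"spin": 0},{"offset": [-0.01,0,0],"spin": 0},{"offset": [-0.01,0,0],"spin": 0},{"offset": [-0.01,0,0],"spin": 0}]'

```text
time_s: 24.38
ee_pos: [517.0, 85.4, 231.7]
ee_rot: [180.0, -0.0, 3.9]
force: [-0.2, -0.5, -0.9]
gripper_width: 29.5
gripper_force: 60.0
```

>>> arm_command --motion '[{"offset": [-0.01,0,0],"spin": 0},{"offset": [-0.01,0,0],"spin": 0},{"offset": [-0.01,0,0],"spin": 0},{"offset": [-0.01,0,0],"spin": 0},{"offset": [-0.01,0,0],"spin": 0}]'

```text
time_s: 25.0
ee_pos: [467.1, 82.0, 231.7]
ee_rot: [180.0, -0.0, 3.9]
force: [0.2, -0.5, -1.5]
gripper_width: 29.1
gripper_force: 60.0
```

>>> arm_command --motion '[{"offset": [-0.008,0,0],"spin": 0},{"offset": [-0.006,0,0],"spin": 0},{"offset": [0,0,0],"spin": 0}]'

```text
time_s: 25.38
ee_pos: [453.4, 81.0, 231.7]
ee_rot: [180.0, 0.0, 3.9]
force: [-0.2, 0.5, -1.9]
gripper_width: 29.0
gripper_force: 60.0
```

```bash
python3 - <<'E'
from h import *
np.set_printoptions(precision=1,suppress=True)
O=np.array([590.2,89.8]); u=np.array([np.cos(np.radians(3.9)),np.sin(np.radians(3.9))]); B=np.c_[u,[-u[1],u[0]]]
s=env.state(); print('tcp gap',(np.array(s['ee_pos'][:2])-O)@B,s['ee_pos'],s['force'],s['time_s'])
V=[]
for c,(a,b) in dict(top=(180,150),scene=(225,165)).items():
    I,D=env.grab_frame(c); V.append(cv2.resize(I[b:b+75,a:a+66],(396,450)))
    for r in env.pinpoint(c,'stop_mid')[:3]: print(c,r['score'],r['location'],(at_z(c,r['location'],10)[:2]-O)@B)
cv2.imwrite('pics/out.png',np.hstack(V))
E
```

```text
tcp gap [-137.1    0.6] [453.4  81.  231.7] [-0.2  0.5 -1.9] 25.375
scene 0.47 [279.4, 211.1] [-60.3  -5.7]
scene 0.42 [260.7, 167.5] [-271.2  166.8]
```

View pics/out.png

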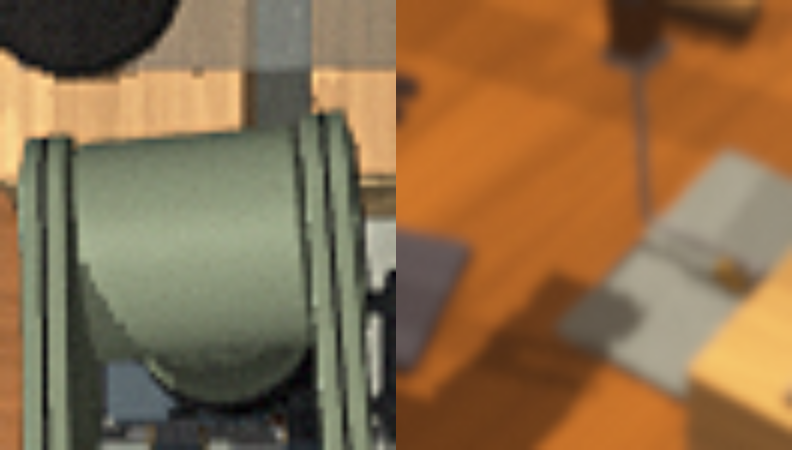

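The right crop shows the stop lying flat on the open board at (730,270), about 60 mm in front of the mouth. I'll back the toe off it, lift away and carry the hook to its stand.

>>> arm_command --motion '[{"offset": [0.004,0,0],"spin": 0},{"offset": [0,0,-0.01],"spin": 0},{"offset": [0,0,-0.02],"spin": 0},{"offset": [0,0,-0.035],"spin": 0},{"offset": [0,0,-0.045],"spin": 0}]'

```text
time_s: 26.2
ee_pos: [457.4, 81.3, 342.7]
ee_rot: [180.0, 0.1, 3.9]
force: [0.7, 0.9, -1.9]
gripper_width: 29.0
gripper_force: 60.0
```

>>> arm_command --motion '[{"offset": [0.003,0.025,0],"spin": 0},{"offset": [0.005,0.042,0],"spin": 0},{"offset": [0.005,0.042,0],"spin": 0},{"offset": [0.005,0.042,0],"spin": 0},{"offset": [0.005,0.042,0],"spin": 0}]'

```text
time_s: 26.82
ee_pos: [494.3, -111.0, 342.4]
ee_rot: [180.0, -0.1, 3.9]
force: [0.7, 1.3, -1.8]
gripper_width: 29.0
gripper_force: 60.0
```

>>> arm_command --motion '[{"offset": [0.005,0.042,0],"spin": 0},{"offset": [0.006,0.042,0],"spin": 0},{"offset": [0.006,0.042,0],"spin": 0},{"offset": [0,0.018,0],"spin": -0.109},{"offset": [0,0,0],"spin": -0.109}]'

```text
time_s: 27.45
ee_pos: [521.0, -253.8, 341.7]
ee_rot: [180.0, 0.0, 16.5]
force: [0.5, 0.5, -2.1]
gripper_width: 29.4
gripper_force: 60.0
```

```bash
python3 - <<'E'
from h import *
np.set_printoptions(precision=1,suppress=True)
to([521,-254,267],16.4); s=env.state(); print(s['gripper_width'],s['torque'])
I=tilt()
q,_=hookpts('scene',s['ee_pos'][2]-228); c=q[(q[:,2]>-90)&(q[:,2]<-40)]
for z in range(-90,-35,5):
    k=c[(c[:,2]>=z)&(c[:,2]<z+5)]
    if len(k): print(z,len(k),k[:,0].min(),k[:,0].max(),k[:,1].min(),k[:,1].max())
E
```

```text
at [ 521.  -253.8  341.7] [180.    0.   16.5] shift mm [-0.   0.2 74.7] spin 0.0019 per row [-0.   0.2 74.7] F [ 0.5  0.5 -2.1] t 27.45
29.44054569437819 [ 0.  0. -0.]
shank n 306 x=1.082*z+102.4 y=0.062*z+7.1 tilt deg 47.24995503413062 foot med z -205.47835324989552
foot slope deg -2.4361240230690013 y slope [-0.  -1.8]
toe xmax 98.00614816490717 zmin -227.46882030155587 toe pts [  95.9   -3.2 -211. ]
-75 8 -14.405972328230257 18.150392137104067 -17.911000981034608 -0.8720083161116157
-70 36 -14.133850849072871 18.844086887521016 -17.63982245891037 15.531258017369113
-65 17 -8.566446459239668 17.219077470754872 -16.69655077390279 8.461669677598266
-60 16 -7.753634703980547 12.772240107532824 -17.114642939238916 10.509929341084291
-55 16 -10.056201822296735 12.334408283011676 -17.173419290344363 8.911303429042094
-50 18 -9.036163308973494 12.424168876833713 -16.888116179683397 9.877069897329985
-45 16 -8.385920655514418 11.138726771254428 -16.705118026715486 12.165287546472836
```

>>> arm_command --motion '[{"offset": [0,0,0.03],"spin": 0},{"offset": [0,0,0.03],"spin": 0},{"offset": [0,0,0.01],"spin": 0},{"offset": [0,0,0],"spin": 0}]'

```text
time_s: 28.05
ee_pos: [521.0, -252.0, 271.8]
ee_rot: [-180.0, 0.0, 16.4]
force: [0.5, 0.2, -1.1]
gripper_width: 29.2
gripper_force: 60.0
```

>>> arm_command --motion '[{"offset": [-0.01,0,0],"spin": 0},{"offset": [-0.01,0,0],"spin": 0},{"offset": [-0.012,0,0],"spin": 0},{"offset": [-0.01,0,0],"spin": 0}]'

```text
time_s: 28.55
ee_pos: [479.6, -264.3, 272.1]
ee_rot: [180.0, -0.0, 16.4]
force: [-0.2, -0.4, -1.4]
gripper_width: 29.1
gripper_force: 60.0
```

>>> arm_command --motion '[{"offset": [-0.01,0,0],"spin": 0},{"offset": [-0.01,0,0],"spin": 0},{"offset": [0,0,0],"spin": 0}]'

```text
time_s: 28.92
ee_pos: [460.7, -269.8, 271.8]
ee_rot: [180.0, -0.0, 16.4]
force: [-0.4, 0.5, -1.0]
gripper_width: 29.5
gripper_force: 60.0
```

```bash
python3 - <<'E'
from h import *
np.set_printoptions(precision=2,suppress=True)
to([450,-274.6,262],16.4); s=env.state(); print(s['gripper_width'],s['torque'])
I,D=env.grab_frame('scene'); cv2.imwrite('pics/f.png',cv2.resize(I[190:280,150:270],(800,600),interpolation=cv2.INTER_CUBIC))
E
```

```text
at [ 460.7 -269.8  271.8] [179.99  -0.01  16.38] shift mm [-11.6   1.5   9.8] spin -0.0003 per row [-11.6   1.5   9.8] F [-0.4  0.5 -1. ] t 28.925
29.503415083087354 [ 0.01 -0.    0.08]
```

View pics/f.png

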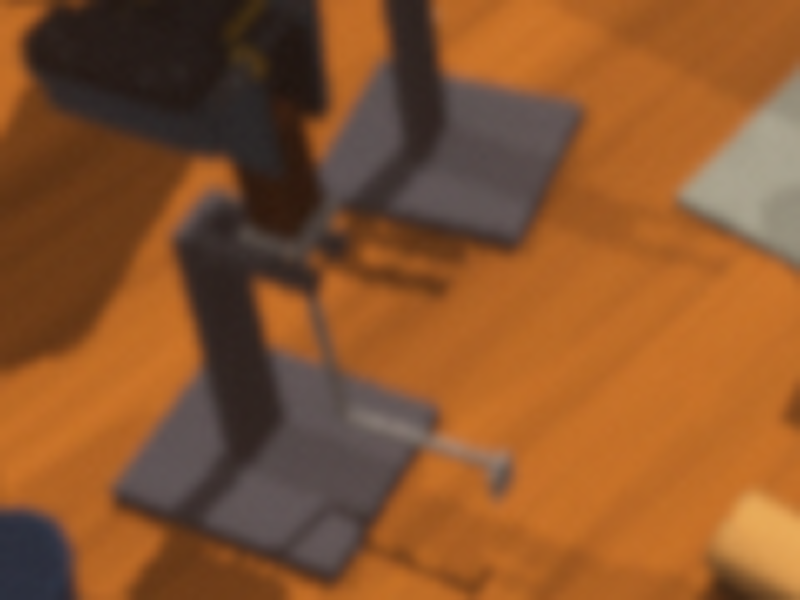

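The shank is in the slot, at about (320,290), and the collar is above the prongs. I'll go the last 11 mm in with a small sideways correction, then lower.

>>> arm_command --motion '[{"offset": [-0.006,0.001,0],"spin": 0},{"offset": [-0.0055,0.0005,0],"spin": 0},{"offset": [0,0,0.006],"spin": 0},{"offset": [0,0,0.003],"spin": 0},{"offset": [0,0,0],"spin": 0}]'

```text
time_s: 29.6
ee_pos: [450.7, -274.2, 262.1]
ee_rot: [-180.0, 0.0, 16.4]
force: [-0.4, 0.4, -1.3]
gripper_width: 29.4
gripper_force: 60.0
```

>>> arm_command --motion '[{"offset": [0,0,0.002],"spin": 0},{"offset": [0,0,0.0015],"spin": 0},{"offset": [0,0,0],"spin": 0}]'

```text
time_s: 29.98
ee_pos: [451.0, -274.3, 259.6]
ee_rot: [180.0, -0.0, 16.4]
force: [-0.6, 0.1, 0.8]
gripper_width: 29.1
gripper_force: 60.0
```

```bash
python3 - <<'E'
from h import *
s=env.state(); print(s['ee_pos'],s['force'],s['torque'])
E
```

```text
[ 450.95454145 -274.31318518  259.55191689] [-0.59477456  0.09894055  0.80408928] [0.12379303 0.02427305 0.03321483]
```

The collar touches the fork. I'll ease the grip, then open.

>>> arm_command --motion '[{"offset": [0,0,0.0005],"spin": 0},{"offset": [0,0,0],"spin": 0}]' --newtons 3

```text
time_s: 30.22
ee_pos: [451.3, -274.4, 259.3]
ee_rot: [179.9, -0.1, 16.4]
force: [0.8, 0.5, 2.8]
gripper_width: 30.1
gripper_force: 3.0
```

>>> arm_command --motion '[{"offset": [0,0,0],"spin": 0},{"offset": [0,0,0],"spin": 0},{"offset": [0,0,0],"spin": 0},{"offset": [0,0,0],"spin": 0}]' --jaw 0.055

```text
time_s: 30.72
ee_pos: [450.7, -274.4, 258.5]
ee_rot: [-180.0, 0.0, 16.4]
force: [0.2, -0.2, 0.8]
gripper_width: 55.0
gripper_force: 0.0
```

>>> arm_command --motion '[{"offset": [0,0,-0.015],"spin": 0},{"offset": [0,0,-0.03],"spin": 0},{"offset": [0,0,-0.04],"spin": 0},{"offset": [0,0.04,0],"spin": 0},{"offset": [0,0.05,0],"spin": 0}]'

```text
time_s: 31.35
ee_pos: [476.9, -361.2, 346.4]
ee_rot: [179.8, -0.1, 16.5]
force: [1.2, 0.1, -0.3]
gripper_width: 55.0
gripper_force: 0.0
```

>>> arm_command --motion '[{"offset": [-0.03,0.05,0],"spin": 0},{"offset": [-0.03,0.05,0],"spin": 0},{"offset": [-0.02,0.03,0],"spin": 0},{"offset": [0,0,0],"spin": 0},{"offset": [0,0,0],"spin": 0}]'

```text
time_s: 31.98
ee_pos: [436.5, -507.5, 344.3]
ee_rot: [180.0, -0.0, 16.4]
force: [0.8, 0.3, -1.1]
gripper_width: 55.0
gripper_force: 0.0
```

```bash
python3 - <<'E'
from h import *
np.set_printoptions(precision=1,suppress=True)
O=np.array([590.2,89.8]); u=np.array([np.cos(np.radians(3.9)),np.sin(np.radians(3.9))]); B=np.c_[u,[-u[1],u[0]]]
s=env.state(); print(s['ee_pos'],s['force'],s['gripper_width'],s['time_s'])
V=[]
for c,(a,b) in dict(top=(170,130),scene=(140,170)).items():
    I,D=env.grab_frame(c); V.append(cv2.resize(I[b:b+150,a:a+200],(400,300),interpolation=cv2.INTER_CUBIC)); P=cloud(c,D)
    m=(P[...,2]>222)&(P[...,2]<265)&(abs(P[...,0]-450)<60)&(abs(P[...,1]+274)<60); q=P[m]
    if len(q)>5: r=cv2.minAreaRect(q[q[:,2]>246][:,:2].astype(np.float32)) if (q[:,2]>246).sum()>4 else None; print(c,'handle',r,'z95',np.percentile(q[:,2],95))
    for r in env.pinpoint(c,'stop_mid')[:2]: print(c,r['score'],r['location'],(at_z(c,r['location'],10)[:2]-O)@B)
    G=(P[...,:2]-O)@B; Z=P[...,2]; k=(abs(G[...,0]+62)<50)&(abs(G[...,1])<60)&(I[...,2].astype(int)-I[...,0]>40)&(Z<40); print('brass',k.sum(),G[k].mean(0) if k.any() else '',np.median(Z[k]) if k.any() else '')
cv2.imwrite('pics/end.png',cv2.resize(np.hstack(V),(800,300)))
E
```

```text
[ 436.5 -507.5  344.3] [ 0.8  0.3 -1.1] 54.97806405881914 31.975
top handle ((451.2415466308594, -273.79022216796875), (23.824138641357422, 31.150529861450195), 17.88914680480957) z95 255.141276850262
top 0.5 [229.8, 201.0] [-51.1  -7.9]
top 0.17 [345.8, 226.2] [-136.1 -379.2]
brass 43 [-56.2   2.7] 12.348162916305
scene handle ((453.4537353515625, -274.0716247558594), (25.5360164642334, 32.83192443847656), 6.627114772796631) z95 253.83850284009844
scene 0.49 [279.9, 208.5] [-66.3   7. ]
scene 0.35 [293.9, 216.4] [-0.2  3. ]
brass 83 [-52.6   3.2] 7.466130227899498
```

View pics/end.png

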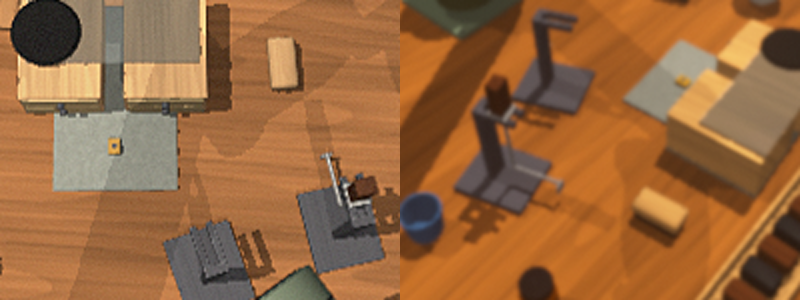

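The stop lies flat on the open board at (115,147) in the left view. The hook hangs in its fork with the handle within about 2 mm of where it started, and the bystanders in view are where they were. Handing in.

```bash
python3 -c "
from workcell import env
print(env.job_done(), env.state()['time_s'])"
```

```text
the job is handed in; nothing more can be done
the job is handed in; nothing more can be done
```

The brass stop lies flat on the open board about 55 mm in front of the gap, the hook hangs back in its stand, and the job is handed in at about 32 s (no verdict came back); on the way I snagged the hook on the fork and dropped it beside the stand, then picked it up and finished.

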